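Clamp a mended bowl in the ratchet press and let it down again

TASK

Press the mended bowl in the ratchet press: take the black upright handle and raise the lift click by click, without touching the red trigger bar, until the bowl is clamped under the sprung cork pad with about 12 N (never more than 20 N), then let go of everything and let the pawl hold it clamped for two seconds. After that squeeze the red trigger bar against the handle, bring the lift all the way down, and let go, leaving the bowl standing on its platform and the other things undisturbed.

Things in the scene. Friction and masses are not known exactly. Their poses are not given: they have to be found in the camera images.
- stand: ratchet press, fixed: grey base 206 x 205 x 14 mm, toothed steel column at its left (+y), round platform under a cork pad at its right. Origin on the table under its middle; x points from the handle side to the back, y from platform to column, z up; the lift's axes are the same. The handle stands in front of the column, 62 mm of free space between them.
- lift (a joint): height of the sliding lift, m: 0 = fully down (the start) to 0.075. It weighs 0.28 to 0.56 kg and carries platform, handle, trigger and pawl. Raised, its sprung pawl slips over a tooth every 6 mm (a bump of some 2 to 5 N); let go, it settles back by up to 6 mm onto the last tooth passed. A damper brakes it (8 N at 0.1 m/s); with the pawl off it sinks by itself.
- trigger (a joint): angle of pawl and trigger bar, rad: 0 = at rest, pawl in the teeth; grows as the bar is squeezed towards the handle (42 mm per rad, to -y); pawl clear from 0.10 on, stop at 0.33. Slipping over a tooth moves it to about 0.09. Its spring needs 3 N, up to 10 N more while the pawl bears a clamped bowl; it springs back when let go.
- handle (a point): grasp point on the black upright handle of the lift: a post 24 mm (x) by 12 mm (y); its top is 18 mm above this point, the black part reaches 42 mm below; 160 mm above the table when the lift is down. To raise the lift grip it across its 24 mm (fingers in front and behind), which leaves the red bar free.
- trigger_bar (a point): middle of the red round trigger bar (10 mm thick, 28 mm long in x), at rest 29 mm left (+y) of the handle's middle and 8 mm below handle. Squeeze bar and handle together (closing along y): 40 mm over both at rest, 26 mm fully squeezed, 34 mm frees the pawl. The handle does not yield sideways: centre the gripper 10 mm left of the handle's middle, so both get closed on.
- platform (a point): middle of the top of the round platform (88 mm across, cork top), part of the lift, on which the bowl stands; 34 mm above the table when down
- press_post: upright steel post behind the platform, fixed, 20 mm thick, 190 mm high; origin at its foot. A blue beam on it, at an unmeasured height that differs each time, carries the round cork pad (92 mm) over the platform; the pad yields upwards on a spring of 1 N per mm (1.2 N at first touch) up to 33 mm. Gap from bowl rim to pad at the start: 19 to 39 mm, to be found by feel.
- bowl: small white and beige mended bowl, 76 mm across, 43 mm high, 60 to 130 g, standing loose on the platform; origin under its foot, z up
- jar: bystander: brown jar with blue lid, 47 mm across, 81 mm high; origin under it
- tape: bystander: roll of tape lying flat, 98 mm across, 25 mm high; origin under it
- sherd_red: bystander: reddish sherd, 52 x 47 x 12 mm; origin under it
- sherd_dark: bystander: dark sherd, 41 x 39 x 11 mm; origin under it
Things that resemble listed ones, but are neither listed nor needed, are in the scene too. What is shaped like the bowl but purple or yellow is not meant.

How it is judged:
By the outcome, as a careful person would: the job done as asked, in the order asked, and still so for the second after the job is handed in, with the robot touching nothing.
It also fails if it takes over 64 s, if anything falls off the work surface, if the arm or the gripper's body presses on something with over 40 N, if the wrist force passes 120 N, or if a joint passes its speed limit or range.

ROBOT

A 6-joint arm with a two-finger parallel gripper is mounted at the origin on a cart in front of the work surface, level with it; the furniture and walls round the work are solid. World frame = base frame: x ahead of the robot, y to its left, z up, the work surface at z = 0. Lengths are in m, angles in degrees, forces in N, time in s.
With the tool pointing down it reaches from about 0.25 to 0.725 m from the base axis. Payload 9.7 kg.
Tool frame: the origin (TCP) lies on the centre line of the jaws, within the pads' length; the fingertips stand tip_reach ahead of it and the grasp point (between the pads) lies 2 mm behind it (tip_reach is the distance from the TCP to the fingertips, in m); z points along the fingers, y is the direction in which the jaws open and shut (so a half turn about z gives the same grasp; the last joint's range is limited). The gripper opens to 85 mm and grips with 20 to 120 N. Pads are 22 mm wide; open, the fingers measure 114 mm over their backs; the gripper's body (76 mm by 85 mm) begins 54 mm behind the grasp point. The pads swing forward as they close: fully open they stand 13 mm farther back than shut.
Start: joints at [-74.771, 4.979, 10.078, 95.1, 0, 90], TCP at [0.144, -0.531, 0.209] pointing down, gripper open.
Joint ranges: [-179.16, 179.16], [-48.56, 103.87], [-65.8, 70.77], [-126.05, 130.52], [-82.76, 87.17], [-180, 180]. Speed limits (degrees/s): [127.2, 127.2, 147.25, 180, 180, 180].

INTERFACE

Orientations are given as [roll, pitch, yaw] about the fixed x, y, z axes, in that order (R = Rz(yaw) Ry(pitch) Rx(roll)).
In Python, from workcell import get_obs, camera, calibration, job_done, tip_reach gives the robot as it stands.
- The arm moves only by the tool apply_moves, never from a script. Its argument "rows" is a list of rows, each a list of 7 numbers: the shift along the world's x, y, z in mm, then the turn, a rotation vector about the world's x, y, z in degrees, then the closure, from 0 (fully open) to 1 (shut). A call has 1 to 20 rows; each row shifts and turns the commanded pose from where the row before left it; what a row does not reach is not made up. A row lasts 1/8 s, in which the tool goes at most 62.5 mm and 10.7 degrees, less where a joint would pass 70% of its speed; a pose out of reach is approached as far as the arm can. A call with a gripper value outside its range is refused whole. The fingers move at their own pace and stop on an object; "grip_force" is the grip in N (left out, the last holds). Time passes only in rows, so rows that do not move let the fingers close. It gives the time, the measured TCP pose, the force and the opening at its end, in the units of the state.
- get_obs(): the state, without advancing time (a new reading comes with each control period).
- camera(name): name is "side" or "top" or "wrist"; returns the picture (384x512x3 uint8, red, green, blue); there is no depth.
- calibration(name): a dict with "intrinsics" (3x3 intrinsics, pixels), "T" (4x4, takes a point from camera to world coordinates); the wrist camera has in their place "mount" (4x4, takes a point from camera to tool coordinates, whose origin is the TCP and whose axes are the flange's). Camera axes: x right, y down, z forward; pixel columns grow to the right and rows downward; lengths in m; the calibration is good to about 2 mm. A picture is of the moment at which its call begins: read the wrist's pose just before it. calibration takes no time and is no camera call.
- job_done(): hands the job in, once; it reports no verdict.
The state is a dict: "time": time; "q": joint angles; "qd": joint speeds; "joint_efforts": joint torques, N m; "ee_pos": TCP position; "tcp_rot": TCP orientation; "wrist_force": force on the tool from outside, world axes, zero at the start; "torque": the same for the moment, N m; "opening": finger opening in m.
Only numpy, scipy, OpenCV 4.12 (cv2) and the standard library are available. Lean on these libraries where they do the work, as an engineer would, in place of code of your own. Each camera call takes 0.05 s, during which the arm holds its last target.

## Working session

There is one attempt and no reset: what is moved stays moved. The work goes in short steps, Python scripts to look and compute and a tool call to move; the robot and the scene stay as the last step left them, time stands still between calls to the robot, and variables do not carry over. Pictures are saved under pics/ and viewed, and the job is handed in when it is done.

Besides the shell and the picture viewer there is one more tool, called after "Call:" in YAML: its name, and indented under it one key for each argument. apply_moves: Moves the arm, as the interface text tells. Its arguments: {"type":"object","properties":{"rows":{"type":"array","items":{"type":"array","items":{"type":"number"}}},"grip_force":{"type":"number"}},"required":["rows"]}

```bash
ls; mkdir -p pics; python3 - <<'E'
from workcell import *
import cv2,numpy as np
o=get_obs();print(o);print(tip_reach if not callable(tip_reach) else tip_reach())
for n in ["side","top","wrist"]:
    im=camera(n);cv2.imwrite(f"pics/{n}0.png",im[:,:,::-1]);print(n,calibration(n))
E
```

```text
pics
{'time': 0.0, 'q': array([-7.47721872e+01,  5.01237193e+00,  1.00333397e+01,  9.50991312e+01,
        4.84555210e-04,  9.00012411e+01]), 'qd': array([ 0.07753676,  0.01408261,  0.03467985,  0.06091351,  0.09305652,
       -0.04219968]), 'joint_efforts': array([ 4.55549916e-04, -5.20381272e+01,  4.64812231e+01,  1.61210366e-02,
       -4.60632168e-05,  6.51257608e-06]), 'ee_pos': array([ 0.14439544, -0.53043581,  0.2083609 ]), 'tcp_rot': array([-1.79921837e+02, -4.82861625e-04,  1.52265710e+01]), 'wrist_force': array([-0.27539719, -0.29973771,  0.42111968]), 'torque': array([0.05651369, 0.04949008, 0.03451324]), 'opening': 0.08551812353196901}
0.017
side {'intrinsics': array([[475.22723938,   0.        , 257.20558259],
       [  0.        , 475.22723938, 192.66979256],
       [  0.        ,   0.        ,   1.        ]]), 'T': array([[-0.0575963 ,  0.48018296, -0.87527538,  1.42163451],
       [ 0.9981538 ,  0.04462751, -0.04119914,  0.06608517],
       [ 0.01927823, -0.87603237, -0.48186683,  0.59071329],
       [ 0.        ,  0.        ,  0.        ,  1.        ]])}
top {'intrin
[... 239 characters left out ...]
99976595, -0.00344254, -0.02135873,  0.02574904],
       [ 0.02160007, -0.10325564, -0.99442029,  0.97572697],
       [ 0.        ,  0.        ,  0.        ,  1.        ]])}
wrist {'intrinsics': array([[265.75143424,   0.        , 253.40179192],
       [  0.        , 265.75143424, 193.7112527 ],
       [  0.        ,   0.        ,   1.        ]]), 'mount': array([[-6.83853266e-04, -9.60231786e-01, -2.79203241e-01,
         7.09107677e-02],
       [ 9.99999360e-01, -4.05132556e-04, -1.05597510e-03,
        -6.86857616e-04],
       [ 9.00866535e-04, -2.79203784e-01,  9.60231449e-01,
        -1.64854570e-01],
       [ 0.00000000e+00,  0.00000000e+00,  0.00000000e+00,
         1.00000000e+00]])}
```

View pics/side0.png

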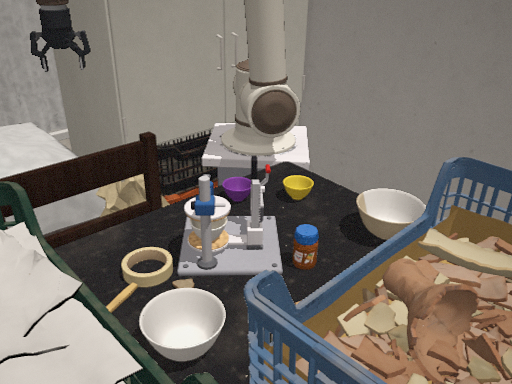

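View pics/top0.png

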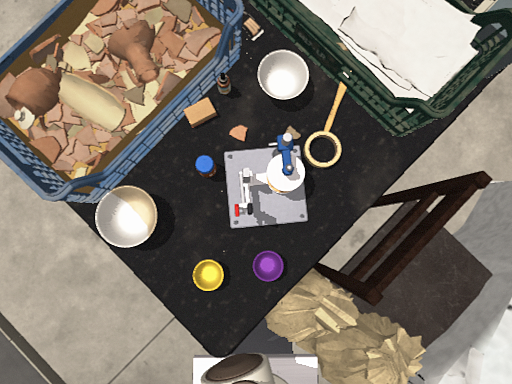

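View pics/wrist0.png

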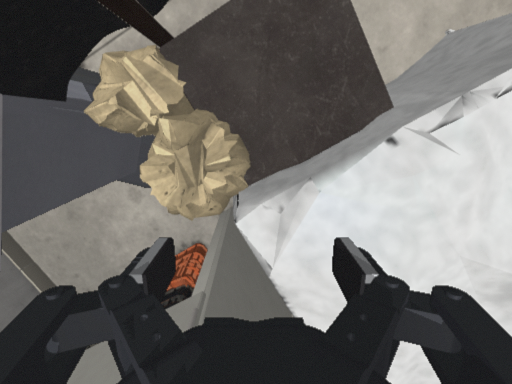

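The top view shows the stand's grey base at about (267,187), the black handle at (250,209), red bar at (238,210), the white bowl under the blue beam at (287,175), and the jar at (205,165). Next I'll take close crops.

```bash
python3 - <<'E'
import cv2
t=cv2.imread("pics/top0.png");s=cv2.imread("pics/side0.png")
cv2.imwrite("pics/topc.png",cv2.resize(t[115:240,190:350],None,fx=5,fy=4.8,interpolation=cv2.INTER_CUBIC)[:600])
cv2.imwrite("pics/sidec.png",cv2.resize(s[145:285,165:330],None,fx=4.2,fy=4.2,interpolation=cv2.INTER_CUBIC))
E
```

```text
(no output)
```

View pics/topc.png

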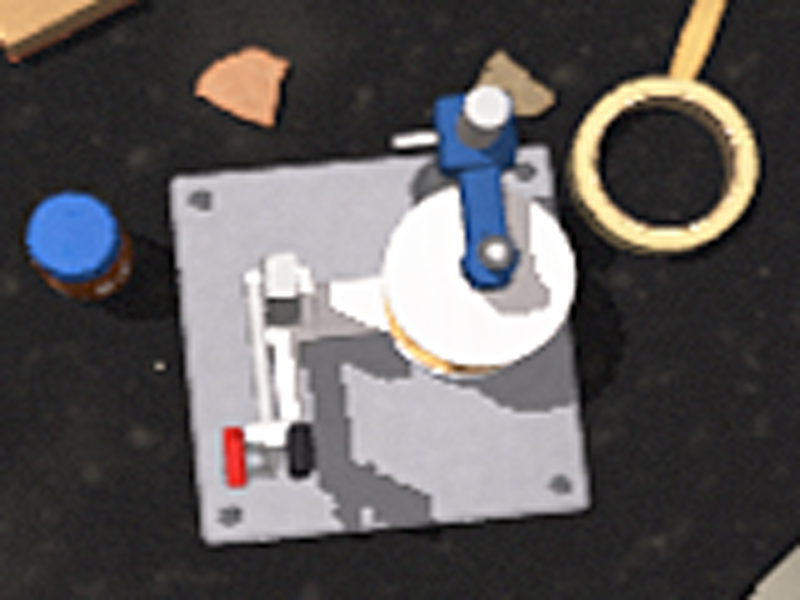

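View pics/sidec.png

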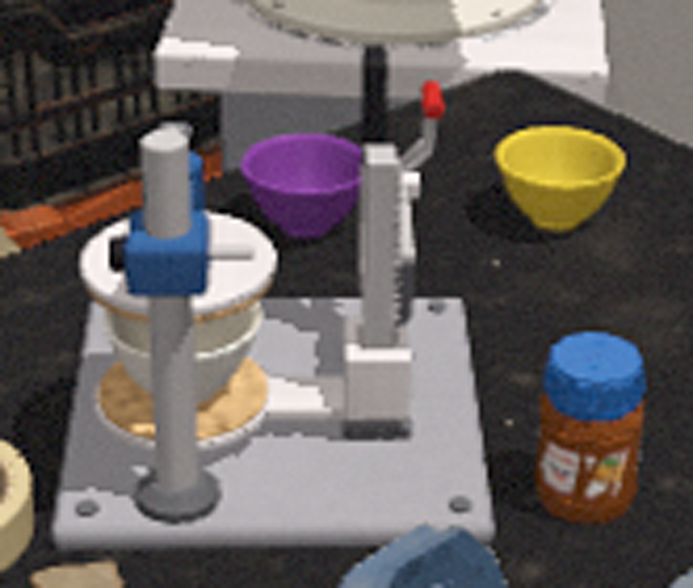

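```bash
cat > h.py <<'E'
import numpy as np,cv2
from workcell import *
def ray(n,px,z):
    c=calibration(n);K=c["intrinsics"];T=c["T"]
    d=T[:3,:3]@np.linalg.inv(K)@np.array([px[0],px[1],1.]);o=T[:3,3]
    return o+d*(z-o[2])/d[2]
def proj(n,p):
    c=calibration(n);T=np.linalg.inv(c["T"]);q=c["intrinsics"]@(T[:3,:3]@np.array(p)+T[:3,3]);return q[:2]/q[2]
E
python3 - <<'E'
from h import *
t=cv2.imread("pics/top0.png");s=cv2.imread("pics/side0.png")
C=[ray("top",(190+u/5,115+v/4.8),.014) for u,v in [(172,178),(548,148),(590,505),(205,545)]]
C=np.array(C);print(C.round(4));ctr=C.mean(0);print("ctr",ctr, [np.linalg.norm(C[i]-C[(i+1)%4]).round(4) for i in range(4)])
ex=(C[0]+C[1]-C[2]-C[3]);ey=C[0]+C[3]-C[1]-C[2]
yx=np.degrees(np.arctan2(ex[1],ex[0]));yy=np.degrees(np.arctan2(-ey[0],ey[1]));print("yaw",yx,yy)
hsv=cv2.cvtColor(t,cv2.COLOR_BGR2HSV)
red=((hsv[...,0]<6)|(hsv[...,0]>174))&(hsv[...,1]>180)
red[:200]=0;red[220:]=0;red[:,:225]=0;red[:,260:]=0
v,u=np.nonzero(red);print("red",u.mean(),v.mean(),u.min(),u.max(),v.min(),v.max(),ray("top",(u.mean()+.0,v.mean()),.157))
g=t.max(2);bl=(g<45);bl[:201]=0;bl[216:]=0;bl[:,:244]=0;bl[:,256:]=0
v,u=np.nonzero(bl);print("blk",u.mean(),v.mean(),u.min(),u.max(),v.min(),v.max(),ray("top",(u.mean(),v.mean()),.178), ray("top",(u.mean(),v.mean()),.16))
hs=cv2.cvtColor(s,cv2.COLOR_BGR2HSV)
red=((hs[...,0]<6)|(hs[...,0]>174))&(hs[...,1]>180);red[:155]=0;red[180:]=0;red[:,:262]=0;red[:,275:]=0
v,u=np.nonzero(red);print("red side",u.mean(),v.mean(),len(u))
r=np.array([u.mean(),v.mean()])
# triangulate
for n in[0]:
    pass
E
```

```text
[[ 0.681   0.0813  0.014 ]
 [ 0.6992 -0.1198  0.014 ]
 [ 0.5004 -0.1396  0.014 ]
 [ 0.4784  0.0623  0.014 ]]
ctr [ 0.58972305 -0.02895718  0.014     ] [np.float64(0.202), np.float64(0.1998), np.float64(0.203), np.float64(0.2035)]
yaw 5.5221438437983625 5.701406309117375
red 236.6216216216216 209.59459459459458 235 238 204 215 [0.52016347 0.04459954 0.157     ]
blk 249.6 208.48 248 252 204 213 [0.52153511 0.01588508 0.178     ] [0.52255428 0.0156625  0.16      ]
red side 267.7096774193548 168.5483870967742 31
```

```bash
python3 - <<'E'
from h import *
def tri(a,b):
    A=[];B=[]
    M=np.zeros((3,3));w=np.zeros(3)
    rs=[]
    for n,px in (("side",a),("top",b)):
        c=calibration(n);d=c["T"][:3,:3]@np.linalg.inv(c["intrinsics"])@np.array([px[0],px[1],1.]);d/=np.linalg.norm(d)
        P=np.eye(3)-np.outer(d,d);M+=P;w+=P@c["T"][:3,3];rs.append((P,c["T"][:3,3]))
    x=np.linalg.solve(M,w);return x.round(4),[np.linalg.norm(P@(x-o)).round(4) for P,o in rs]
print("red",tri((267.7,168.5),(236.6,209.6)))
print("chair a",tri((152,137),(378,300)))
print("chair b",tri((22,178),(488,178)))
print("jar lid",tri((306,229),(204.5,163)))
print("post top",tri((205,178),(287,137)))
print("col top",tri((256,180.5),(246.5,169.5)))
for p in [(.522,.016,.178),(.53,.015,.178),(.522,.016,.118)]: print(proj("side",p),proj("top",p))
c=calibration("top")
E
python3 - <<'E'
import cv2
t=cv2.imread("pics/top0.png");s=cv2.imread("pics/side0.png")
cv2.imwrite("pics/z1.png",cv2.resize(t[196:222,226:262],None,fx=16,fy=16,interpolation=cv2.INTER_NEAREST))
cv2.imwrite("pics/z2.png",cv2.resize(s[145:205,235:285],None,fx=9,fy=9,interpolation=cv2.INTER_NEAREST))
E
```

```text
red (array([0.5203, 0.0447, 0.1537]), [np.float64(0.0), np.float64(0.0)])
chair a (array([ 0.3168, -0.2652,  0.132 ]), [np.float64(0.0099), np.float64(0.0099)])
chair b (array([ 0.5843, -0.4881,  0.156 ]), [np.float64(0.0355), np.float64(0.0355)])
jar lid (array([0.6386, 0.126 , 0.0836]), [np.float64(0.0001), np.float64(0.0001)])
post top (array([ 0.6742, -0.0633,  0.2043]), [np.float64(0.0007), np.float64(0.0007)])
col top (array([0.6087, 0.0239, 0.1698]), [np.float64(0.0011), np.float64(0.0011)])
[254.25647898 157.72646796] [249.54769891 208.26653441]
[253.5291029  159.31716921] [250.01432122 204.60057881]
[253.79993835 183.27424633] [249.23126783 209.73117166]
```

View pics/z1.png

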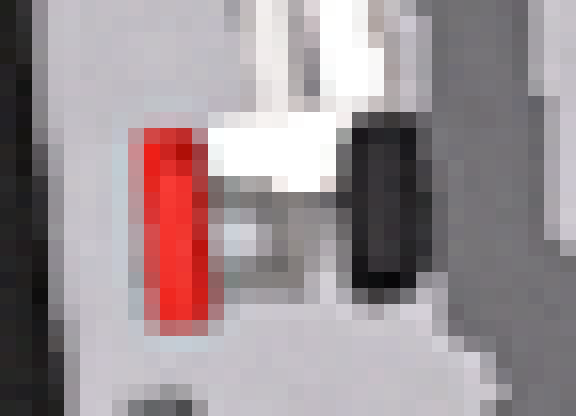

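View pics/z2.png

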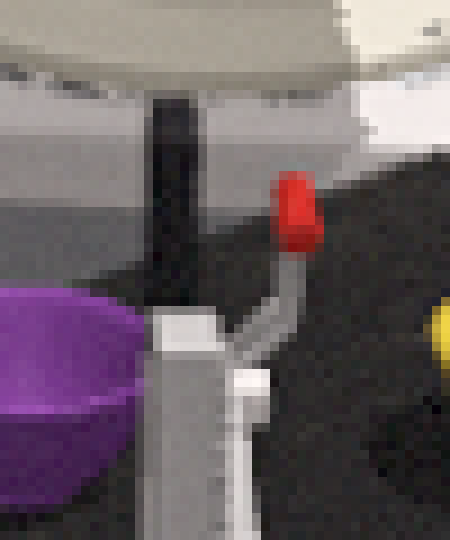

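Only one black post stands in front of the column: top (250,208), side (254,170). The red bar is 29 mm to its +y at (236.6,209.6), as described. The decoys are the purple bowl (268,266), the yellow bowl (208,275), and the large white bowls (283,74) and (126,216). The bowl that matters is the one on the platform. The handle is at about (0.522, 0.016) and the stand's yaw is 5.6°. I'm now moving to above the handle.

Call:
apply_moves:
  rows:
    - [0,0,28,0,0,0,0]
    - [0,0,28,0,0,0,0]
    - [21,30.3,0,0,0,4.46,0]
    - [21,30.3,0,0,0,4.46,0]
    - [21,30.3,0,0,0,4.46,0]
    - [21,30.3,0,0,0,4.46,0]
    - [21,30.3,0,0,0,4.46,0]
    - [21,30.3,0,0,0,4.46,0]
    - [21,30.3,0,0,0,4.46,0]
    - [21,30.3,0,0,0,4.46,0]
    - [21,30.3,0,0,0,4.46,0]
    - [21,30.3,0,0,0,4.46,0]
    - [21,30.3,0,0,0,4.46,0]
    - [21,30.3,0,0,0,4.46,0]
    - [21,30.3,0,0,0,4.46,0]
    - [21,30.3,0,0,0,4.46,0]
    - [21,30.3,0,0,0,4.46,0]
    - [21,30.3,0,0,0,4.46,0]
    - [20,30.8,0,0,0,4.46,0]
    - [0,0,0,0,0,0,0]
  grip_force: 40

```text
time: 2.65
ee_pos: [0.5011, -0.0134, 0.2642]
tcp_rot: [-179.9, -0.0, 91.2]
wrist_force: [0.2, 0.8, 0.0]
opening: 0.0854
```

```bash
python3 - <<'E'
from h import *
o=get_obs();print(o["time"],o["ee_pos"],o["tcp_rot"],o["wrist_force"],o["opening"])
cv2.imwrite("pics/w1.png",camera("wrist")[:,:,::-1])
c=calibration("wrist")
from scipy.spatial.transform import Rotation as R
T=np.eye(4);T[:3,:3]=R.from_euler("xyz",o["tcp_rot"],degrees=True).as_matrix();T[:3,3]=o["ee_pos"]
M=np.linalg.inv(T@c["mount"])
for p in [(.522,.0158,.178),(.534,.017,.178),(.510,.0146,.178),(.5203,.0447,.1537)]:
    q=c["intrinsics"]@(M@np.r_[p,1])[:3];print(p,q[:2]/q[2])
E
```

```text
2.65 [ 0.50113121 -0.0134047   0.26419181] [-1.79918398e+02 -1.83898316e-02  9.12401676e+01] [0.19868917 0.78616786 0.03010121] 0.08537820125596514
(0.522, 0.0158, 0.178) [276.3729226  163.54652375]
(0.534, 0.017, 0.178) [289.04300467 162.56218136]
(0.51, 0.0146, 0.178) [263.73192008 164.52860693]
(0.5203, 0.0447, 0.1537) [274.03526648 131.06061633]
```

View pics/w1.png

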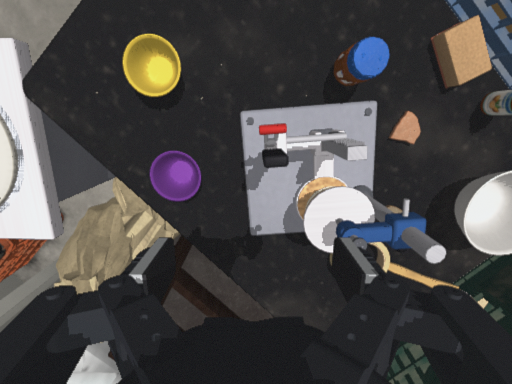

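Call:
apply_moves:
  rows:
    - [10.5,14.7,0,0,0,2.2,0]
    - [10.4,14.6,0,0,0,2.2,0]
    - [0,0,0,0,0,0,0]
    - [0,0,0,0,0,0,0]

```text
time: 3.2
ee_pos: [0.5213, 0.0142, 0.265]
tcp_rot: [-180.0, 0.0, 95.4]
wrist_force: [0.5, -0.0, 0.3]
opening: 0.0855
```

```bash
python3 - <<'E'
from h import *
o=get_obs();print(o["time"],o["ee_pos"],o["tcp_rot"],o["wrist_force"],o["opening"])
im=camera("wrist")[:,:,::-1];cv2.imwrite("pics/w2.png",im)
c=calibration("wrist")
from scipy.spatial.transform import Rotation as R
T=np.eye(4);T[:3,:3]=R.from_euler("xyz",o["tcp_rot"],degrees=True).as_matrix();T[:3,3]=o["ee_pos"]
M=np.linalg.inv(T@c["mount"])
for p in [(.534,.011,.178),(.510,.0086,.178),(.534,.023,.178),(.510,.0206,.178),(.5203,.0447,.1537)]:
    q=c["intrinsics"]@(M@np.r_[p,1])[:3];print(p,q[:2]/q[2])
cv2.imwrite("pics/w2c.png",cv2.resize(im[100:240,200:340],None,fx=4.2,fy=4.2,interpolation=cv2.INTER_NEAREST))
E
```

```text
3.2 [0.52132671 0.01417634 0.26501813] [-1.79980769e+02  6.67561332e-03  9.54449130e+01] [ 0.52901295 -0.0303845   0.3260987 ] 0.08545598156099146
(0.534, 0.011, 0.178) [266.08242325 196.57998674]
(0.51, 0.0086, 0.178) [241.71311481 196.69539789]
(0.534, 0.023, 0.178) [267.40155859 184.87227213]
(0.51, 0.0206, 0.178) [242.72035766 184.99206091]
(0.5203, 0.0447, 0.1537) [255.43334806 157.80118528]
```

View pics/w2c.png

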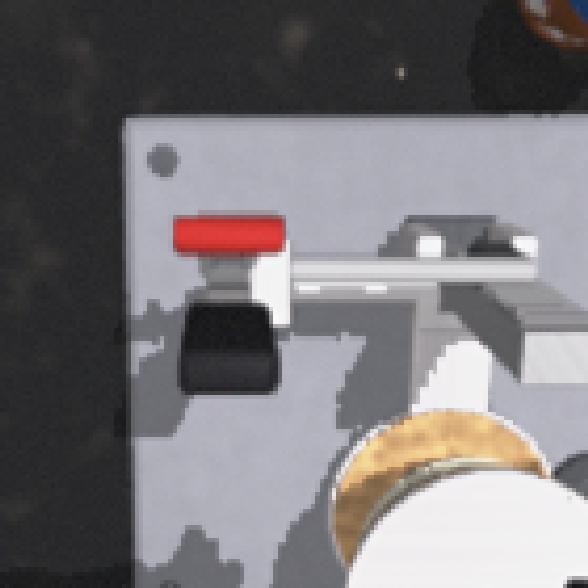

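Handle top face is at px (255,189), within 2 mm of the prediction; red bar at (255,156). I'm now lowering around the handle with fingers in front and behind.

Call:
apply_moves:
  rows:
    - [0.5,1.2,-20,0,0,0,0]
    - [0.5,1.2,-20,0,0,0,0]
    - [0,0,-20,0,0,0,0]
    - [0,0,-20,0,0,0,0]
    - [0,0,-14,0,0,0,0]
    - [0,0,-9,0,0,0,0]
    - [0,0,0,0,0,0,0.3]
    - [0,0,0,0,0,0,0.5]

```text
time: 4.25
ee_pos: [0.5226, 0.0166, 0.1628]
tcp_rot: [179.9, 0.0, 95.4]
wrist_force: [0.0, 1.1, -0.1]
opening: 0.0514
```

```bash
python3 - <<'E'
from h import *
o=get_obs();print(o["time"],o["ee_pos"],o["tcp_rot"],o["wrist_force"],o["opening"])
im=camera("wrist")[:,:,::-1];cv2.imwrite("pics/w3.png",im)
im=camera("side")[:,:,::-1];cv2.imwrite("pics/s3.png",cv2.resize(im[100:240,180:330],None,fx=4,fy=4))
E
```

```text
4.25 [0.52264222 0.01661206 0.16277526] [1.79947959e+02 3.75277398e-03 9.54470461e+01] [ 0.03936939  1.13745595 -0.10420437] 0.05143341215320414
```

View pics/w3.png

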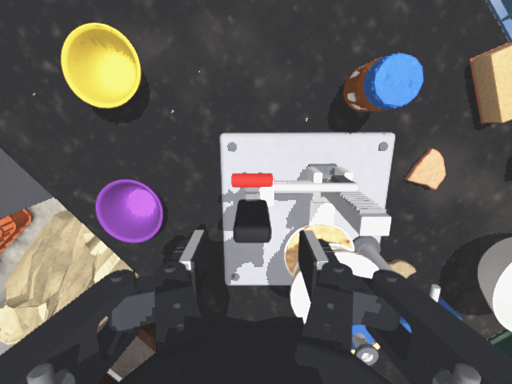

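View pics/s3.png

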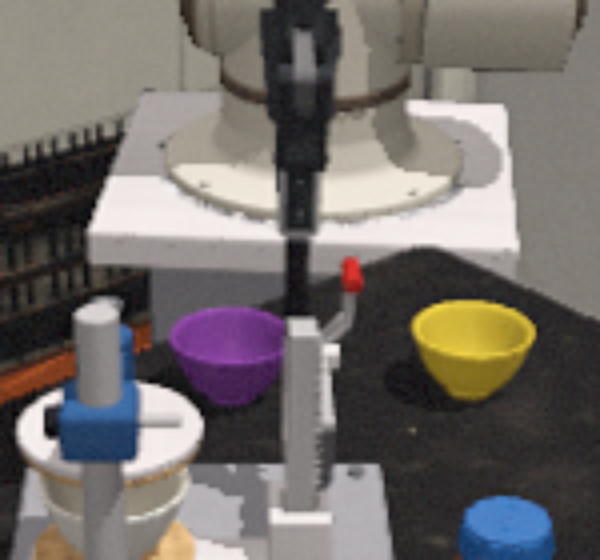

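```bash
python3 - <<'E'
from h import *
c=calibration("wrist");M=np.linalg.inv(c["mount"])
for z in (.017,0.01,0,-.02,-.04):
    q=c["intrinsics"]@(M@np.array([0.0,.0257,z,1]))[:3];print(z,q[:2]/q[2])
for z in (.14,.145,.15,.16,.17,.18,.19,.2): print(z,proj("side",(.552,.0167,z)))
im=camera("side")[:,:,::-1]
cv2.imwrite("pics/s3b.png",cv2.resize(im[110:210,220:300],None,fx=7,fy=6,interpolation=cv2.INTER_NEAREST))
E
```

```text
0.017 [288.70381176 218.43562684]
0.01 [289.95900775 222.07240492]
0 [291.91649517 227.7439872 ]
-0.02 [296.54122831 241.14359032]
-0.04 [302.43755973 258.22749515]
0.14 [253.37850412 180.57656382]
0.145 [253.41591495 178.41832793]
0.15 [253.45351056 176.24943177]
0.16 [253.52926164 171.87934119]
0.17 [253.60576851 167.46564916]
0.18 [253.68304253 163.00769989]
0.19 [253.7610953  158.50482434]
0.2 [253.83993866 153.95633994]
```

View pics/s3b.png

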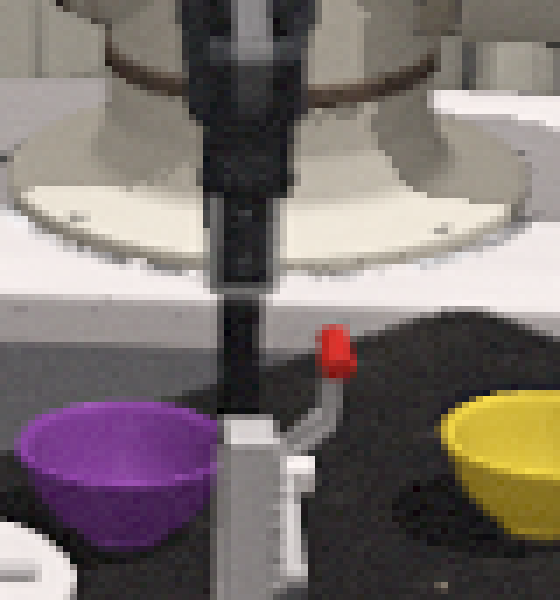

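```bash
python3 - <<'E'
from h import *
a=cv2.imread("pics/side0.png").max(2);b=camera("side").max(2)
for r in range(154,186,3): print(r,a[r,246:264],b[r,246:264])
im=cv2.imread("pics/w3.png");cv2.imwrite("pics/w3c.png",cv2.resize(im[180:320,160:350],None,fx=4,fy=4,interpolation=cv2.INTER_NEAREST))
c=calibration("wrist");o=get_obs()
from scipy.spatial.transform import Rotation as R
T=np.eye(4);T[:3,:3]=R.from_euler("xyz",o["tcp_rot"],degrees=True).as_matrix();T[:3,3]=o["ee_pos"]
M=np.linalg.inv(T@c["mount"])
for p in [(.534,.011,.178),(.510,.0086,.178),(.534,.023,.178),(.510,.0206,.178),(.5203,.0447,.1537)]:
    q=c["intrinsics"]@(M@np.r_[p,1])[:3];print(p,q[:2]/q[2])
E
```

```text
154 [155 146 141 133 134 140 137 141 145 138 138 139 139 133 136 135 132 136] [147 146 144 123  98  66  22  29  48  42  40  42  85 137 143 148 165 154]
157 [173 172 170 173 167 126  32  46  41  44  70 137 171 170 170 172 170 171] [245 244 235 178  93  78  61  61  65  65  72  82 104 168 228 243 240 242]
160 [147 148 144 153 144  76  36  46  47  45  49 118 163 156 157 162 160 160] [186 187 188 194 185 108  38  50  49  46  56 125 189 222 223 224 224 227]
163 [139 134 136 142 129  72  15  32  32  22  37  94 141 136 136 136 133 138] [155 153 153 155 146  81   4  27  26  24  35 104 157 154 153 155 154 153]
166 [140 140 139 138 129  72  14  34  26  24  47 106 143 140 138 139 140 141] [154 156 151 153 147  78  25  31  24  17  55 118 155 152 152 153 151 155]
169 [90 95 90 92 88 49 26 26 30 29 40 71 95 92 95 92 71 55] [91 88 92 93 85 52 18 24 32 30 32 71 95 93 92 90 75 62]
172 [87 94 93 97 87 54 23 27 36 24 24 39 47 42 40 45 42 47] [94 91 94 94 85 46 24 26 21 26 27 39 39 42 42 47 45 46]
175 [69 55 45 41 37 26 28 32 28 33 27 40 43 42 47 48 42 52] [67 55 54 51 42 30 14 25 31 21 28 33 42 48 40 46 52 47]
178 [155 120  66  34  40  18  17  19  20  11  25  39  41  39  50  43  41  40] [152 119  59  39  42  22  12  19  21   8  23  36  43  43  43  46  42  48]
181 [115 115 118 124 128  83 165 219 215 215 214 217 206 109  36  89 131 120] [114 114 116 127 129  86 170 215 214 212 215 216 202 108  30  94 133 117]
184 [115 107 104 100 108 100 112 156 154 151 150 151 151 158 150 132 161 145] [116 107 101 101 110  98 113 152 151 152 153 153 149 155 150 130 161 142]
(0.534, 0.011, 0.178) [270.97080742 247.64636514]
(0.51, 0.0086, 0.178) [232.17707162 247.82494081]
(0.534, 0.023, 0.178) [273.18931631 229.91321768]
(0.51, 0.0206, 0.178) [233.59976499 230.09978015]
(0.5203, 0.0447, 0.1537) [254.09530825 183.76654139]
```

View pics/w3c.png

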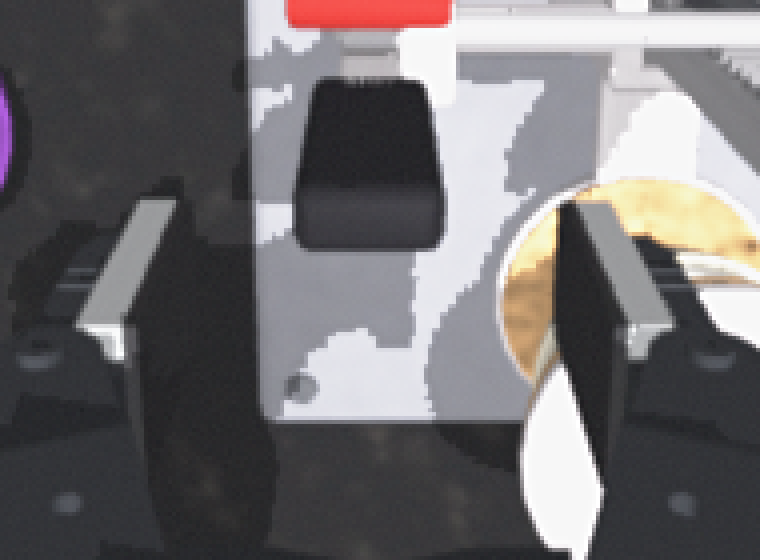

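```bash
python3 - <<'E'
from h import *
for z in (.192,.205,.22,.24,.26,.3): print(z,proj("side",(.1444,-.5304,z)),proj("side",(.1444+.011,-.5304+.041,z)))
im=cv2.imread("pics/side0.png");cv2.imwrite("pics/g0.png",cv2.resize(im[0:90,10:110],None,fx=6,fy=6,interpolation=cv2.INTER_NEAREST))
E
```

```text
0.192 [68.66249441 89.18060365] [81.51919692 90.84950613]
0.205 [67.86302941 84.61833843] [80.77401235 86.25597594]
0.22 [66.93114909 79.30042562] [79.90532705 80.90115206]
0.24 [65.67266392 72.11869398] [78.73205582 73.66877359]
0.26 [64.39554636 64.8306338 ] [77.54126148 66.32837775]
0.3 [61.78373401 49.92594051] [75.10550943 51.31370759]
```

View pics/g0.png

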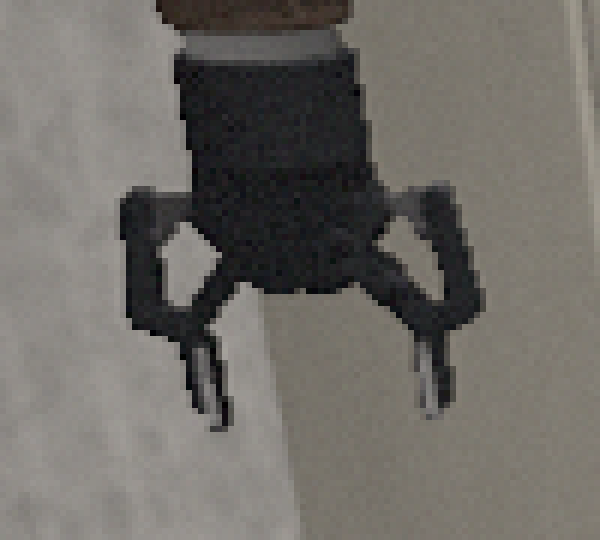

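The side and wrist views agree: the fingertips are at about z = 0.19, some 40 mm above where the reported TCP and tip_reach place them. The tips still stand above the handle top, so I'll go by the pictures and lower about 38 mm more, with a check on the way.

Call:
apply_moves:
  rows:
    - [0,0,-9,0,0,0,0.5]
    - [0,0,-9,0,0,0,0.5]
    - [0,0,-7,0,0,0,0.5]
    - [0,0,0,0,0,0,0.5]

```text
time: 4.95
ee_pos: [0.5219, 0.0166, 0.1362]
tcp_rot: [-179.9, -0.0, 95.4]
wrist_force: [-0.8, 0.2, -0.6]
opening: 0.0427
```

```bash
python3 - <<'E'
from h import *
o=get_obs();print(o["time"],o["ee_pos"],o["wrist_force"],o["opening"])
im=camera("side")[:,:,::-1];cv2.imwrite("pics/s4.png",cv2.resize(im[110:210,220:300],None,fx=7,fy=6,interpolation=cv2.INTER_NEAREST))
E
```

```text
4.95 [0.52192764 0.01659019 0.1361995 ] [-0.78953905  0.20744015 -0.61966629] 0.04272427668250094
```

View pics/s4.png

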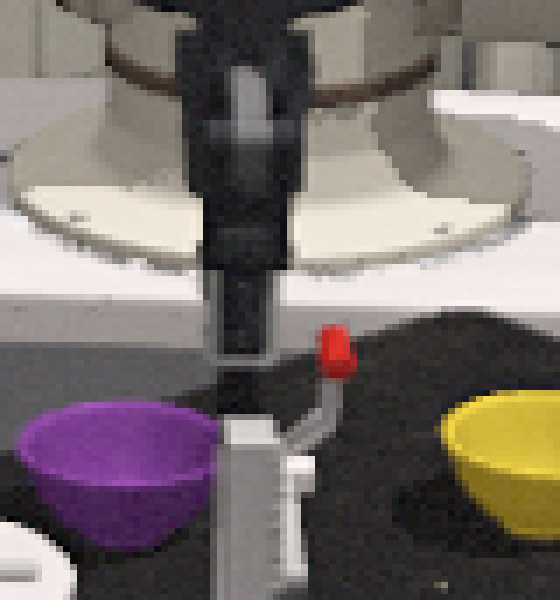

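Tips are now at row 170.5 (z ≈ 0.163), beside the handle. I'll lower 12 mm more and close.

Call:
apply_moves:
  rows:
    - [0.5,-0.5,-8,0,0,0,0.5]
    - [0,0,-4,0,0,0,0.5]
    - [0,0,0,0,0,0,0.75]
    - [0,0,0,0,0,0,0.85]
    - [0,0,0,0,0,0,0.85]
    - [0,0,0,0,0,0,0.85]
  grip_force: 40

```text
time: 5.75
ee_pos: [0.5216, 0.016, 0.1249]
tcp_rot: [-179.9, 0.0, 95.4]
wrist_force: [-5.8, -1.0, 0.9]
opening: 0.0232
```

```bash
python3 - <<'E'
from h import *
o=get_obs();print(o["time"],o["ee_pos"],o["wrist_force"],o["opening"],o["torque"])
im=camera("side")[:,:,::-1];cv2.imwrite("pics/s5.png",cv2.resize(im[110:210,220:300],None,fx=7,fy=6,interpolation=cv2.INTER_NEAREST))
im=camera("wrist")[:,:,::-1];cv2.imwrite("pics/w5.png",im)
E
```

```text
5.75 [0.52161991 0.01601519 0.12486349] [-5.81479462 -1.04294749  0.92826625] 0.023210342833339313 [-0.1065037  1.0691375  0.0121486]
```

View pics/s5.png

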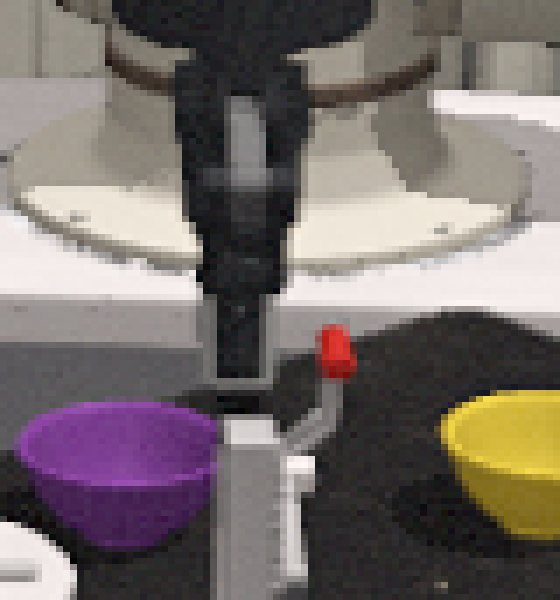

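View pics/w5.png

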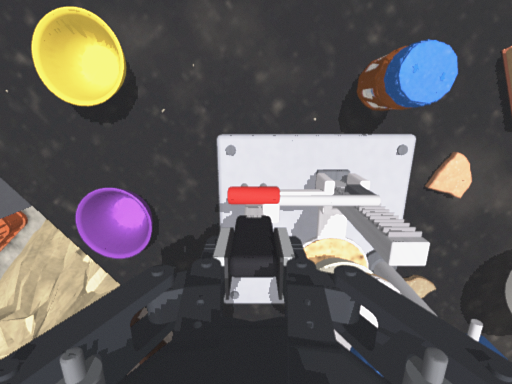

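Grip holds at 23 mm on the 24 mm handle, and the red bar (254,195) is clear of the fingers. I'm starting the raise.

Call:
apply_moves:
  rows:
    - [0,0,1.5,0,0,0,0.85]
    - [0,0,1.5,0,0,0,0.85]
    - [0,0,1.5,0,0,0,0.85]
    - [0,0,1.5,0,0,0,0.85]
    - [0,0,1.5,0,0,0,0.85]
    - [0,0,1.5,0,0,0,0.85]
    - [0,0,0,0,0,0,0.85]

```text
time: 6.72
ee_pos: [0.5217, 0.016, 0.1332]
tcp_rot: [-179.8, -0.0, 95.4]
wrist_force: [-6.9, -0.8, -14.3]
opening: 0.0233
```

Call:
apply_moves:
  rows:
    - [0,0,1,0,0,0,0.85]
    - [0,0,1,0,0,0,0.85]
    - [0,0,1,0,0,0,0.85]
    - [0,0,0,0,0,0,0.85]

```text
time: 7.22
ee_pos: [0.5217, 0.016, 0.1372]
tcp_rot: [-179.9, -0.0, 95.4]
wrist_force: [-10.0, -1.4, -6.7]
opening: 0.0235
```

Call:
apply_moves:
  rows:
    - [0,0,1,0,0,0,0.85]
    - [0,0,1,0,0,0,0.85]
    - [0,0,0,0,0,0,0.85]

```text
time: 7.6
ee_pos: [0.5217, 0.016, 0.1383]
tcp_rot: [-179.8, -0.0, 95.4]
wrist_force: [-7.0, -0.8, -13.5]
opening: 0.0235
```

Call:
apply_moves:
  rows:
    - [0,0,1,0,0,0,0.85]
    - [0,0,1,0,0,0,0.85]
    - [0,0,0,0,0,0,0.85]

```text
time: 7.98
ee_pos: [0.5217, 0.016, 0.1404]
tcp_rot: [-179.8, -0.0, 95.4]
wrist_force: [-9.0, -1.4, -10.8]
opening: 0.0233
```

```bash
python3 - <<'E'
from h import *
o=get_obs();print(o["time"],o["ee_pos"],o["wrist_force"],o["opening"])
im=camera("side")[:,:,::-1];cv2.imwrite("pics/s6.png",cv2.resize(im[110:280,170:300],None,fx=4.5,fy=3.5,interpolation=cv2.INTER_NEAREST))
E
```

```text
7.975 [0.52166571 0.0160006  0.14041755] [ -9.01844782  -1.40748123 -10.84889586] 0.02334609333522126
```

View pics/s6.png

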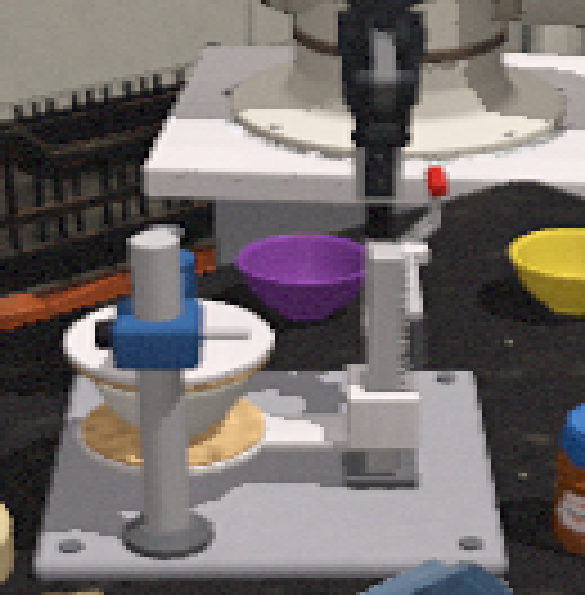

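Call:
apply_moves:
  rows:
    - [0,0,1,0,0,0,0.85]
    - [0,0,0,0,0,0,0.85]

```text
time: 8.28
ee_pos: [0.5217, 0.016, 0.1422]
tcp_rot: [-179.9, 0.0, 95.4]
wrist_force: [-9.3, -1.2, -6.4]
opening: 0.0234
```

Call:
apply_moves:
  rows:
    - [0,0,1,0,0,0,0.85]
    - [0,0,0,0,0,0,0.85]

```text
time: 8.52
ee_pos: [0.5217, 0.016, 0.1432]
tcp_rot: [-179.9, 0.0, 95.4]
wrist_force: [-10.6, -1.6, -7.2]
opening: 0.0231
```

Call:
apply_moves:
  rows:
    - [0,0,1,0,0,0,0.85]
    - [0,0,0,0,0,0,0.85]

```text
time: 8.78
ee_pos: [0.5217, 0.016, 0.1437]
tcp_rot: [-179.8, -0.0, 95.4]
wrist_force: [-7.7, -0.7, -9.4]
opening: 0.0231
```

Call:
apply_moves:
  rows:
    - [0,0,1,0,0,0,0.85]
    - [0,0,0,0,0,0,0.85]

```text
time: 9.02
ee_pos: [0.5217, 0.016, 0.1443]
tcp_rot: [-179.8, -0.0, 95.4]
wrist_force: [-8.3, -2.0, -13.2]
opening: 0.0233
```

Call:
apply_moves:
  rows:
    - [0,0,1,0,0,0,0.85]
    - [0,0,0,0,0,0,0.85]

```text
time: 9.28
ee_pos: [0.5216, 0.016, 0.1451]
tcp_rot: [-179.8, -0.0, 95.4]
wrist_force: [-7.0, -0.6, -14.6]
opening: 0.0229
```

Call:
apply_moves:
  rows:
    - [0,0,1,0,0,0,0.85]
    - [0,0,0,0,0,0,0.85]

```text
time: 9.52
ee_pos: [0.5217, 0.016, 0.1465]
tcp_rot: [-179.8, -0.0, 95.4]
wrist_force: [-8.1, -1.3, -9.3]
opening: 0.0232
```

Call:
apply_moves:
  rows:
    - [0,0,1,0,0,0,0.85]
    - [0,0,0,0,0,0,0.85]

```text
time: 9.78
ee_pos: [0.5217, 0.016, 0.148]
tcp_rot: [-179.9, 0.0, 95.4]
wrist_force: [-9.5, -1.4, -7.4]
opening: 0.0231
```

Call:
apply_moves:
  rows:
    - [0,0,1,0,0,0,0.85]
    - [0,0,0,0,0,0,0.85]

```text
time: 10.02
ee_pos: [0.5217, 0.016, 0.1489]
tcp_rot: [-179.9, 0.0, 95.4]
wrist_force: [-8.4, -1.2, -9.4]
opening: 0.0232
```

Call:
apply_moves:
  rows:
    - [0,0,1,0,0,0,0.85]
    - [0,0,0,0,0,0,0.85]

```text
time: 10.28
ee_pos: [0.5217, 0.016, 0.1496]
tcp_rot: [-179.8, -0.0, 95.4]
wrist_force: [-8.8, -0.6, -11.6]
opening: 0.0232
```

Call:
apply_moves:
  rows:
    - [0,0,1,0,0,0,0.85]
    - [0,0,0,0,0,0,0.85]

```text
time: 10.52
ee_pos: [0.5217, 0.016, 0.15]
tcp_rot: [-179.8, -0.0, 95.4]
wrist_force: [-7.7, -1.1, -15.9]
opening: 0.0234
```

Call:
apply_moves:
  rows:
    - [0,0,1,0,0,0,0.85]
    - [0,0,0,0,0,0,0.85]

```text
time: 10.78
ee_pos: [0.5216, 0.016, 0.1506]
tcp_rot: [-179.8, -0.0, 95.4]
wrist_force: [-5.6, -1.2, -18.0]
opening: 0.0233
```

Call:
apply_moves:
  rows:
    - [0,0,1,0,0,0,0.85]
    - [0,0,0,0,0,0,0.85]

```text
time: 11.02
ee_pos: [0.5216, 0.016, 0.1513]
tcp_rot: [-179.8, -0.0, 95.4]
wrist_force: [-5.2, -1.5, -20.1]
opening: 0.0234
```

Call:
apply_moves:
  rows:
    - [0,0,1,0,0,0,0.85]
    - [0,0,0,0,0,0,0.85]

```text
time: 11.28
ee_pos: [0.5216, 0.016, 0.1528]
tcp_rot: [-179.8, -0.0, 95.4]
wrist_force: [-6.8, -0.5, -16.8]
opening: 0.0231
```

Call:
apply_moves:
  rows:
    - [0,0,1,0,0,0,0.85]
    - [0,0,0,0,0,0,0.85]

```text
time: 11.52
ee_pos: [0.5217, 0.016, 0.1542]
tcp_rot: [-179.8, -0.0, 95.4]
wrist_force: [-8.1, -0.7, -14.2]
opening: 0.0236
```

Contact shows at about h = 22.7 mm, and the clamp force is now about 8 N. I'll ease down to find where the pawl catches, still holding the handle.

Call:
apply_moves:
  rows:
    - [0,0,-1,0,0,0,0.85]
    - [0,0,0,0,0,0,0.85]

```text
time: 11.78
ee_pos: [0.5217, 0.016, 0.1537]
tcp_rot: [-179.8, -0.0, 95.4]
wrist_force: [-8.8, -1.1, -12.0]
opening: 0.0231
```

Call:
apply_moves:
  rows:
    - [0,0,-1,0,0,0,0.85]
    - [0,0,0,0,0,0,0.85]

```text
time: 12.02
ee_pos: [0.5217, 0.016, 0.1524]
tcp_rot: [-179.8, -0.0, 95.4]
wrist_force: [-8.3, -2.1, -14.4]
opening: 0.0232
```

Call:
apply_moves:
  rows:
    - [0,0,-1,0,0,0,0.85]
    - [0,0,0,0,0,0,0.85]

```text
time: 12.28
ee_pos: [0.5216, 0.016, 0.1514]
tcp_rot: [-179.8, -0.0, 95.4]
wrist_force: [-8.2, -0.5, -13.0]
opening: 0.0233
```

Call:
apply_moves:
  rows:
    - [0,0,-0.7,0,0,0,0.85]
    - [0,0,0,0,0,0,0.85]

```text
time: 12.52
ee_pos: [0.5217, 0.016, 0.1508]
tcp_rot: [-179.8, -0.0, 95.4]
wrist_force: [-8.3, -0.8, -13.1]
opening: 0.0233
```

Call:
apply_moves:
  rows:
    - [0,0,-1,0,0,0,0.85]
    - [0,0,0,0,0,0,0.85]

```text
time: 12.78
ee_pos: [0.5217, 0.016, 0.1499]
tcp_rot: [-179.8, 0.0, 95.4]
wrist_force: [-8.3, -1.3, -13.1]
opening: 0.023
```

Call:
apply_moves:
  rows:
    - [0,0,-1,0,0,0,0.85]
    - [0,0,0,0,0,0,0.85]

```text
time: 13.02
ee_pos: [0.5217, 0.016, 0.1491]
tcp_rot: [-179.8, -0.0, 95.4]
wrist_force: [-8.5, -1.7, -10.9]
opening: 0.0234
```

Call:
apply_moves:
  rows:
    - [0,0,-1,0,0,0,0.85]
    - [0,0,0,0,0,0,0.85]

```text
time: 13.28
ee_pos: [0.5217, 0.016, 0.1485]
tcp_rot: [-179.9, 0.0, 95.4]
wrist_force: [-9.7, -1.4, -8.5]
opening: 0.0235
```

Call:
apply_moves:
  rows:
    - [0,0,-1,0,0,0,0.85]
    - [0,0,0,0,0,0,0.85]

```text
time: 13.52
ee_pos: [0.5217, 0.016, 0.1482]
tcp_rot: [-179.9, 0.0, 95.4]
wrist_force: [-12.0, -0.3, -3.1]
opening: 0.0234
```

Call:
apply_moves:
  rows:
    - [0,0,-0.5,0,0,0,0.85]
    - [0,0,0,0,0,0,0.85]

```text
time: 13.78
ee_pos: [0.5218, 0.016, 0.1481]
tcp_rot: [-179.9, 0.0, 95.4]
wrist_force: [-12.3, -2.0, -0.2]
opening: 0.023
```

The pawl catches at ee z ≈ 0.1482, so the rest heights are 0.1482 + 6 mm·n. Estimated clamp force at rest is about 1.8, 7.8 and 13.8 N; the target is the tooth at 0.1602, which slips at about 0.1635. I'm resuming the raise with a firmer grip.

Call:
apply_moves:
  rows:
    - [0,0,1,0,0,0,0.85]
    - [0,0,1,0,0,0,0.85]
    - [0,0,1,0,0,0,0.85]
    - [0,0,1,0,0,0,0.85]
    - [0,0,1,0,0,0,0.85]
    - [0,0,1,0,0,0,0.85]
    - [0,0,1,0,0,0,0.85]
    - [0,0,0,0,0,0,0.85]
  grip_force: 70

```text
time: 14.78
ee_pos: [0.5216, 0.016, 0.1525]
tcp_rot: [-179.8, -0.0, 95.4]
wrist_force: [-6.3, -1.8, -17.5]
opening: 0.0228
```

Call:
apply_moves:
  rows:
    - [0,0,1,0,0,0,0.85]
    - [0,0,0,0,0,0,0.85]

```text
time: 15.02
ee_pos: [0.5216, 0.016, 0.1539]
tcp_rot: [-179.8, -0.0, 95.4]
wrist_force: [-8.4, -1.0, -15.1]
opening: 0.0227
```

Call:
apply_moves:
  rows:
    - [0,0,1,0,0,0,0.85]
    - [0,0,0,0,0,0,0.85]

```text
time: 15.28
ee_pos: [0.5217, 0.016, 0.155]
tcp_rot: [-179.8, -0.0, 95.4]
wrist_force: [-7.9, -2.1, -15.3]
opening: 0.0228
```

Call:
apply_moves:
  rows:
    - [0,0,1,0,0,0,0.85]
    - [0,0,0,0,0,0,0.85]

```text
time: 15.52
ee_pos: [0.5216, 0.016, 0.1557]
tcp_rot: [-179.8, -0.0, 95.4]
wrist_force: [-6.8, -1.5, -18.2]
opening: 0.0231
```

Call:
apply_moves:
  rows:
    - [0,0,1,0,0,0,0.85]
    - [0,0,0,0,0,0,0.85]

```text
time: 15.78
ee_pos: [0.5216, 0.016, 0.1559]
tcp_rot: [-179.7, -0.0, 95.4]
wrist_force: [-5.7, -1.2, -21.3]
opening: 0.0227
```

Call:
apply_moves:
  rows:
    - [0,0,1,0,0,0,0.85]
    - [0,0,0,0,0,0,0.85]

```text
time: 16.02
ee_pos: [0.5216, 0.016, 0.1566]
tcp_rot: [-179.7, -0.0, 95.4]
wrist_force: [-5.3, -0.0, -24.7]
opening: 0.0229
```

Call:
apply_moves:
  rows:
    - [0,0,1,0,0,0,0.85]
    - [0,0,0,0,0,0,0.85]

```text
time: 16.27
ee_pos: [0.5216, 0.016, 0.1574]
tcp_rot: [-179.7, -0.0, 95.4]
wrist_force: [-5.6, -0.5, -26.5]
opening: 0.0225
```

Call:
apply_moves:
  rows:
    - [0,0,1,0,0,0,0.85]
    - [0,0,0,0,0,0,0.85]

```text
time: 16.52
ee_pos: [0.5216, 0.016, 0.1588]
tcp_rot: [-179.7, -0.0, 95.4]
wrist_force: [-5.5, -0.5, -23.7]
opening: 0.0227
```

Call:
apply_moves:
  rows:
    - [0,0,1,0,0,0,0.85]
    - [0,0,0,0,0,0,0.85]

```text
time: 16.77
ee_pos: [0.5216, 0.016, 0.1602]
tcp_rot: [-179.8, -0.0, 95.4]
wrist_force: [-6.3, -1.2, -20.8]
opening: 0.0227
```

Call:
apply_moves:
  rows:
    - [0,0,1,0,0,0,0.85]
    - [0,0,0,0,0,0,0.85]

```text
time: 17.02
ee_pos: [0.5216, 0.016, 0.1612]
tcp_rot: [-179.8, -0.0, 95.4]
wrist_force: [-5.8, -1.8, -21.8]
opening: 0.0228
```

Call:
apply_moves:
  rows:
    - [0,0,1,0,0,0,0.85]
    - [0,0,0,0,0,0,0.85]

```text
time: 17.27
ee_pos: [0.5216, 0.016, 0.1618]
tcp_rot: [-179.7, -0.0, 95.4]
wrist_force: [-6.4, -0.3, -24.3]
opening: 0.0227
```

Call:
apply_moves:
  rows:
    - [0,0,1,0,0,0,0.85]
    - [0,0,0,0,0,0,0.85]

```text
time: 17.52
ee_pos: [0.5216, 0.016, 0.1621]
tcp_rot: [-179.7, -0.0, 95.4]
wrist_force: [-3.5, -1.9, -28.5]
opening: 0.0227
```

Call:
apply_moves:
  rows:
    - [0,0,0.7,0,0,0,0.85]
    - [0,0,0,0,0,0,0.85]

```text
time: 17.77
ee_pos: [0.5215, 0.016, 0.1625]
tcp_rot: [-179.7, -0.0, 95.4]
wrist_force: [-2.7, -1.4, -30.3]
opening: 0.0228
```

Call:
apply_moves:
  rows:
    - [0,0,0.7,0,0,0,0.85]
    - [0,0,0,0,0,0,0.85]

```text
time: 18.02
ee_pos: [0.5215, 0.016, 0.163]
tcp_rot: [-179.7, -0.0, 95.4]
wrist_force: [-2.2, -0.7, -31.7]
opening: 0.0228
```

Call:
apply_moves:
  rows:
    - [0,0,0.6,0,0,0,0.85]
    - [0,0,0,0,0,0,0.85]

```text
time: 18.27
ee_pos: [0.5215, 0.016, 0.1635]
tcp_rot: [-179.7, -0.0, 95.4]
wrist_force: [-2.9, -1.1, -32.7]
opening: 0.0228
```

Call:
apply_moves:
  rows:
    - [0,0,0.5,0,0,0,0.85]
    - [0,0,0,0,0,0,0.85]

```text
time: 18.52
ee_pos: [0.5216, 0.016, 0.164]
tcp_rot: [-179.7, -0.0, 95.4]
wrist_force: [-2.5, -0.9, -32.7]
opening: 0.0229
```

Call:
apply_moves:
  rows:
    - [0,0,0.4,0,0,0,0.85]
    - [0,0,0,0,0,0,0.85]

```text
time: 18.77
ee_pos: [0.5215, 0.016, 0.1648]
tcp_rot: [-179.7, -0.0, 95.4]
wrist_force: [-3.8, -1.3, -29.1]
opening: 0.0229
```

```bash
python3 - <<'E'
from h import *
o=get_obs();print(o["time"],o["ee_pos"],o["wrist_force"],o["opening"])
im=camera("side")[:,:,::-1];cv2.imwrite("pics/s7.png",cv2.resize(im[110:280,170:300],None,fx=4.5,fy=3.5,interpolation=cv2.INTER_NEAREST))
E
```

```text
18.775 [0.52154045 0.01595104 0.16484472] [ -3.81011213  -1.2958592  -29.1487517 ] 0.02293798021167852
```

View pics/s7.png

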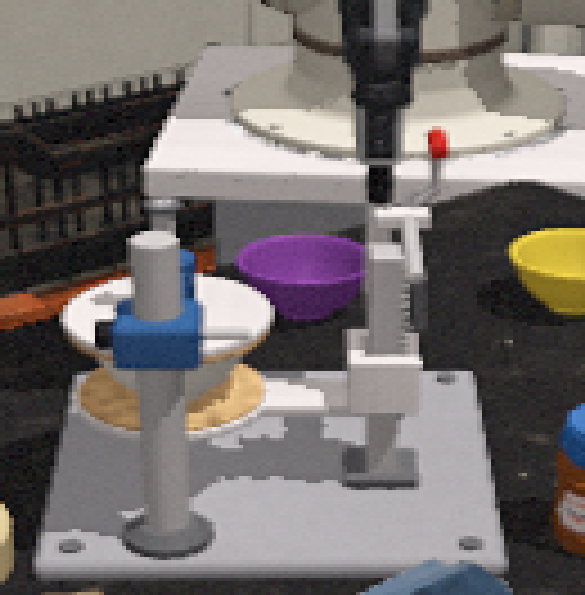

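The force dropped, so the tooth has passed. Pad and rim are pressed, with a visible spring stub above the pad. I'm easing down onto the tooth at once.

Call:
apply_moves:
  rows:
    - [0,0,-1.2,0,0,0,0.85]
    - [0,0,-1.2,0,0,0,0.85]
    - [0,0,-1,0,0,0,0.85]
    - [0,0,-1,0,0,0,0.85]
    - [0,0,0,0,0,0,0.85]

```text
time: 19.45
ee_pos: [0.5216, 0.016, 0.1615]
tcp_rot: [-179.7, -0.0, 95.4]
wrist_force: [-6.2, -0.7, -22.1]
opening: 0.0227
```

Call:
apply_moves:
  rows:
    - [0,0,-1,0,0,0,0.85]
    - [0,0,0,0,0,0,0.85]

```text
time: 19.7
ee_pos: [0.5216, 0.016, 0.1607]
tcp_rot: [-179.8, -0.0, 95.4]
wrist_force: [-5.7, -0.6, -22.2]
opening: 0.0227
```

Call:
apply_moves:
  rows:
    - [0,0,-1,0,0,0,0.85]
    - [0,0,0,0,0,0,0.85]

```text
time: 19.95
ee_pos: [0.5216, 0.016, 0.1604]
tcp_rot: [-179.8, -0.0, 95.4]
wrist_force: [-7.0, -0.7, -15.6]
opening: 0.0227
```

Call:
apply_moves:
  rows:
    - [0,0,-1,0,0,0,0.85]
    - [0,0,0,0,0,0,0.85]

```text
time: 20.2
ee_pos: [0.5217, 0.016, 0.1603]
tcp_rot: [-179.9, 0.0, 95.4]
wrist_force: [-10.1, -1.2, -10.5]
opening: 0.023
```

Call:
apply_moves:
  rows:
    - [0,0,-1,0,0,0,0.85]
    - [0,0,0,0,0,0,0.85]

```text
time: 20.45
ee_pos: [0.5217, 0.016, 0.16]
tcp_rot: [-179.9, 0.0, 95.4]
wrist_force: [-11.2, -1.9, -5.7]
opening: 0.0227
```

The pawl has caught at 0.1603, so the clamp should rest at about 13.5 N. I'll unload the rest, then release and rise clear.

Call:
apply_moves:
  rows:
    - [0,0,-1,0,0,0,0.85]
    - [0,0,0,0,0,0,0.85]
    - [0,0,0,0,0,0,0.6]
    - [0,0,0,0,0,0,0.4]
    - [0,0,0,0,0,0,0.3]
    - [0,0,15,0,0,0,0.3]
    - [0,0,18,0,0,0,0.3]
    - [0,0,18,0,0,0,0.3]
    - [0,0,0,0,0,0,0.2]

```text
time: 21.58
ee_pos: [0.5238, 0.0162, 0.2115]
tcp_rot: [179.8, 0.0, 95.4]
wrist_force: [-0.6, 0.1, 0.6]
opening: 0.0682
```

```bash
python3 - <<'E'
from h import *
o=get_obs();print(o["time"],o["ee_pos"],o["wrist_force"],o["opening"])
im=camera("side")[:,:,::-1];cv2.imwrite("pics/s8.png",cv2.resize(im[90:280,170:310],None,fx=4.2,fy=3.1,interpolation=cv2.INTER_NEAREST))
im=camera("wrist")[:,:,::-1];cv2.imwrite("pics/w8.png",im)
E
```

```text
21.575 [0.52375621 0.01617088 0.21154811] [-0.59548904  0.13192344  0.64748545] 0.06824292874231472
```

View pics/s8.png

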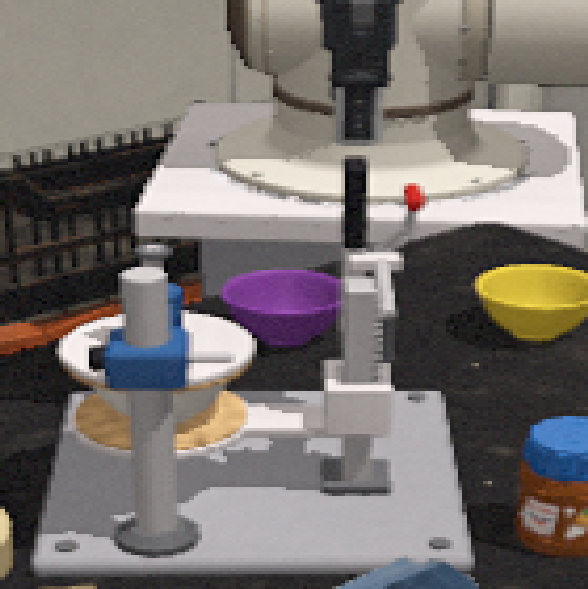

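View pics/w8.png

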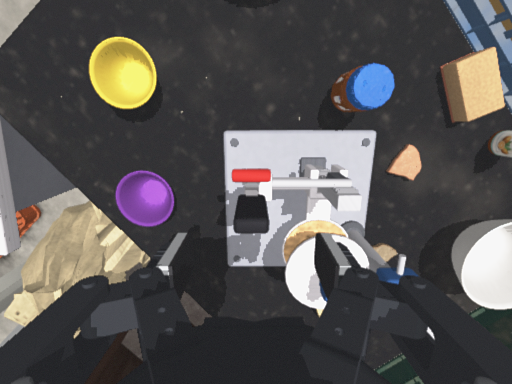

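The clamp holds hands-off: bowl between cork and pad, handle at rest. While the two seconds run, I'll turn the gripper 90° above the handle, centred between handle and bar.

Call:
apply_moves:
  rows:
    - [0,0,12,0,0,0,0]
    - [0,0,12,0,0,-9.9,0]
    - [-0.4,1,0,0,0,-10,0]
    - [-0.4,1,0,0,0,-10,0]
    - [-0.4,1,0,0,0,-10,0]
    - [-0.4,1,0,0,0,-10,0]
    - [-0.4,1,0,0,0,-10,0]
    - [-0.4,1,0,0,0,-10,0]
    - [-0.4,1,0,0,0,-10,0]
    - [-0.2,1.1,0,0,0,-10,0]
    - [0,0,0,0,0,0,0]
    - [0,0,0,0,0,0,0]

```text
time: 23.18
ee_pos: [0.5198, 0.0242, 0.2335]
tcp_rot: [180.0, 0.0, 5.8]
wrist_force: [-0.4, 0.0, 0.4]
opening: 0.0854
```

```bash
python3 - <<'E'
from h import *
o=get_obs();print(o["time"],o["ee_pos"],o["tcp_rot"],o["wrist_force"],o["opening"])
im=camera("wrist")[:,:,::-1];cv2.imwrite("pics/w9.png",im)
E
```

```text
23.175 [0.51983651 0.02419161 0.23348397] [1.79999092e+02 7.48650287e-03 5.76898683e+00] [-0.39400783  0.0076591   0.36384427] 0.08541317295295454
```

View pics/w9.png

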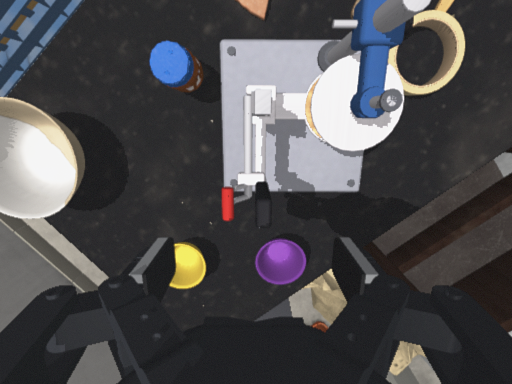

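```bash
python3 - <<'E'
from h import *
from scipy.spatial.transform import Rotation as R
o=get_obs();c=calibration("wrist");im=cv2.imread("pics/w9.png")
T=np.eye(4);T[:3,:3]=R.from_euler("xyz",o["tcp_rot"],degrees=True).as_matrix();T[:3,3]=o["ee_pos"]
W=T@c["mount"]
def r(px,z):
    d=W[:3,:3]@np.linalg.inv(c["intrinsics"])@np.array([*px,1.]);return W[:3,3]+d*(z-W[2,3])/d[2]
cv2.imwrite("pics/w9c.png",cv2.resize(im[165:245,205:290],None,fx=7,fy=7,interpolation=cv2.INTER_NEAREST))
hsv=cv2.cvtColor(im,cv2.COLOR_BGR2HSV);red=((hsv[...,0]<6)|(hsv[...,0]>174))&(hsv[...,1]>180);red[:180]=0;red[230:]=0;red[:,:215]=0;red[:,240:]=0
v,u=np.nonzero(red);p=r((u.mean(),v.mean()),.188);print(u.mean(),v.mean(),u.min(),u.max(),p,np.linalg.inv(T)@np.r_[p,1])
for cc in (257.5,263.5,270):
  p=r((cc,215),.214);print(p,(np.linalg.inv(T)@np.r_[p,1])[:2])
E
```

```text
227.1508875739645 203.31065088757396 222 233 [0.5188804  0.04698426 0.188     ] [ 0.00129403 -0.02278452  0.04545511  1.        ]
[0.52085683 0.02214004 0.214     ] [0.00077808 0.0021329 ]
[0.52129815 0.01772504 0.214     ] [0.00077634 0.0065699 ]
[0.52177622 0.01294231 0.214     ] [0.00077445 0.01137646]
```

View pics/w9c.png

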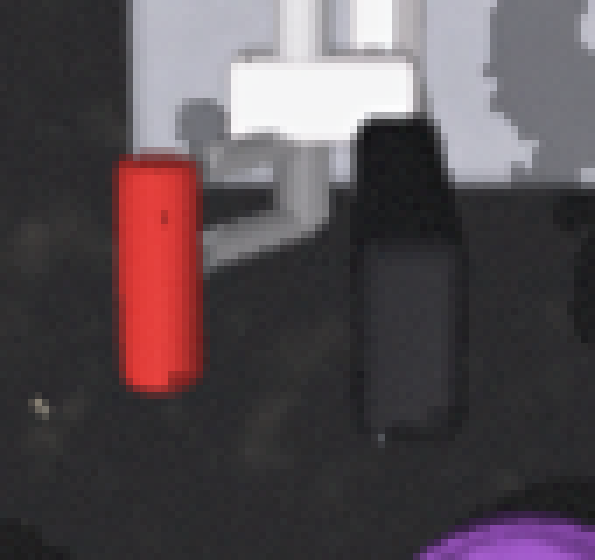

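The wrist view shows the handle top at (263.6,213.6) and the bar at (227,203). The gripper is 6.6 mm left of the handle, so I'll shift 1.5 mm further left and descend open. The hands-off hold has now lasted over 2.3 s.

Call:
apply_moves:
  rows:
    - [0.8,1.5,-10,0,0,0,0]
    - [0,0,-18,0,0,0,0]
    - [0,0,-18,0,0,0,0]
    - [0,0,-18,0,0,0,0]
    - [0,0,-13,0,0,0,0]
    - [0,0,-5,0,0,0,0]
    - [0,0,0,0,0,0,0]
  grip_force: 50

```text
time: 24.1
ee_pos: [0.5206, 0.0257, 0.1513]
tcp_rot: [-180.0, 0.0, 5.6]
wrist_force: [0.2, 0.1, 1.0]
opening: 0.0855
```

```bash
python3 - <<'E'
from h import *
o=get_obs();print(o["time"],o["ee_pos"],o["tcp_rot"],o["wrist_force"],o["opening"])
im=camera("wrist")[:,:,::-1];cv2.imwrite("pics/w10.png",im)
im=camera("side")[:,:,::-1];cv2.imwrite("pics/s10.png",cv2.resize(im[70:260,170:310],None,fx=4.2,fy=3.1,interpolation=cv2.INTER_NEAREST))
E
```

```text
24.1 [0.52061762 0.02573461 0.15133755] [-1.79999634e+02  9.17071828e-03  5.56377387e+00] [0.15285022 0.10221713 0.98811347] 0.08546482852011775
```

View pics/w10.png

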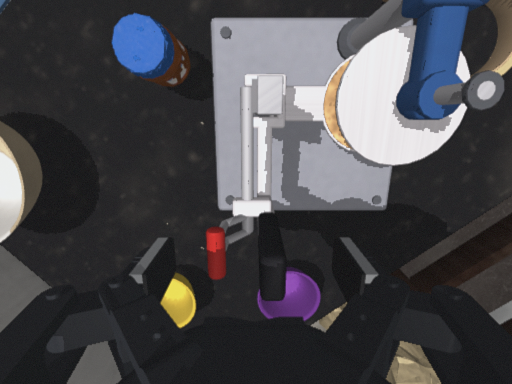

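View pics/s10.png

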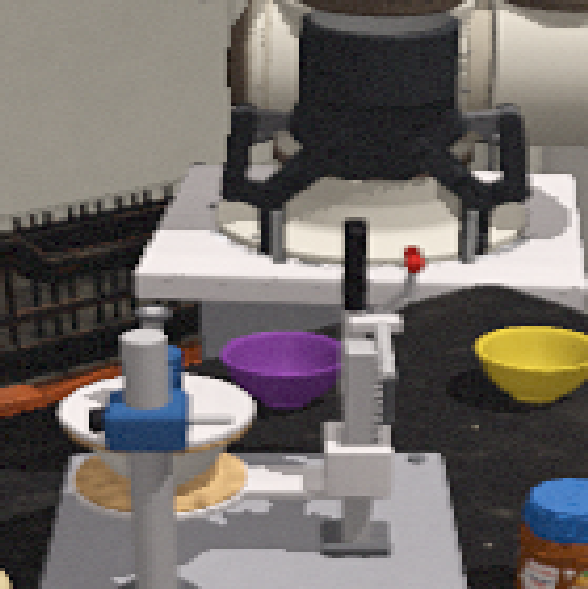

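Side view shows the pads at columns 284 and 465, straddling the handle (344–366) and the red bar (404–425). I'm closing now, first to just outside the pair.

Call:
apply_moves:
  rows:
    - [0,-0.5,0,0,0,0,0.3]
    - [0,-0.5,0,0,0,0,0.45]
    - [0,0,0,0,0,0,0.48]
    - [0,0,0,0,0,0,0.48]

```text
time: 24.7
ee_pos: [0.5207, 0.0274, 0.1525]
tcp_rot: [-179.7, -0.1, 5.7]
wrist_force: [-2.8, 14.7, 6.2]
opening: 0.0445
```

```bash
python3 - <<'E'
from h import *
o=get_obs();print(o["time"],o["ee_pos"],o["tcp_rot"],o["wrist_force"],o["opening"])
im=camera("side")[:,:,::-1];cv2.imwrite("pics/s11.png",cv2.resize(im[110:210,220:300],None,fx=7,fy=6,interpolation=cv2.INTER_NEAREST))
E
```

```text
24.7 [0.5206616  0.02735111 0.15249754] [-1.79687649e+02 -8.49651522e-02  5.66086037e+00] [-2.77847572 14.72761539  6.18933686] 0.04453150977263204
```

View pics/s11.png

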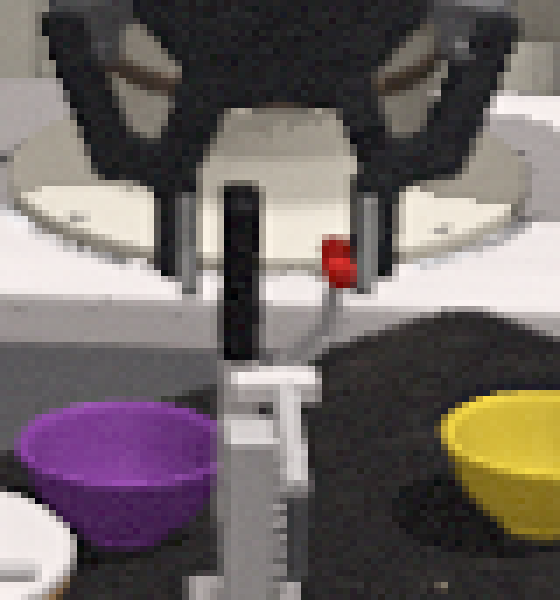

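The bar finger touched first (14.7 N sideways). The handle finger still stands 6 mm off at column 196 against 219, and the trigger is only slightly moved. I want the handle held before the pawl frees, so I'll reopen a little, shift left, and then close on both together.

Call:
apply_moves:
  rows:
    - [0,0,0,0,0,0,0.38]
    - [0,3,0,0,0,0,0.4]
    - [0,3,0,0,0,0,0.42]
    - [0,0,0,0,0,0,0.46]
    - [0,0,0,0,0,0,0.5]
    - [0,0,0,0,0,0,0.52]

```text
time: 25.5
ee_pos: [0.5207, 0.0306, 0.1514]
tcp_rot: [180.0, 0.0, 5.5]
wrist_force: [-0.0, 1.0, 0.2]
opening: 0.0411
```

```bash
python3 - <<'E'
from h import *
o=get_obs();print(o["time"],o["ee_pos"],o["tcp_rot"],o["wrist_force"],o["opening"])
im=camera("side")[:,:,::-1];cv2.imwrite("pics/s12.png",cv2.resize(im[110:210,220:300],None,fx=7,fy=6,interpolation=cv2.INTER_NEAREST))
E
```

```text
25.5 [0.52066817 0.03064718 0.15137078] [1.79999026e+02 2.48082798e-03 5.54291929e+00] [-0.03387911  0.96413959  0.19871372] 0.041053850813033525
```

View pics/s12.png

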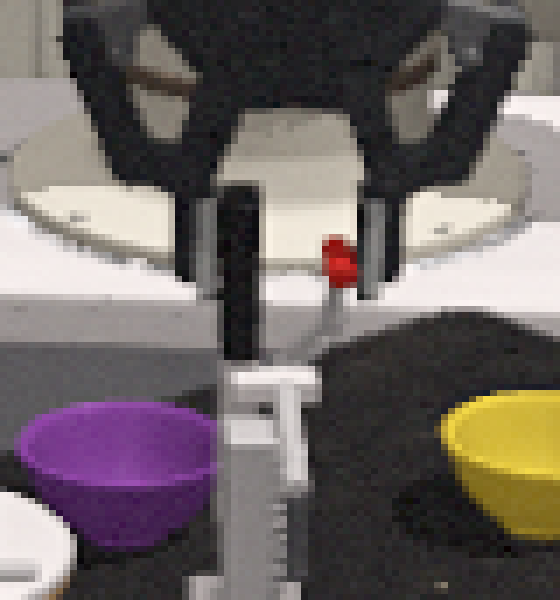

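Pads now sit flush, with the handle at column 219 and the bar at 357. I'll lower 4 mm, then squeeze while following with the centre.

Call:
apply_moves:
  rows:
    - [0,0,-4,0,0,0,0.52]
    - [0,-1,0,0,0,0,0.56]
    - [0,-2,0,0,0,0,0.61]
    - [0,-2,0,0,0,0,0.66]
    - [0,-1.5,0,0,0,0,0.75]
    - [0,0,0,0,0,0,0.85]
    - [0,0,0,0,0,0,0.85]
  grip_force: 50

```text
time: 26.42
ee_pos: [0.5208, 0.0221, 0.1466]
tcp_rot: [179.8, 0.1, 5.5]
wrist_force: [4.9, -15.6, -6.4]
opening: 0.0211
```

```bash
python3 - <<'E'
from h import *
o=get_obs();print(o["time"],o["ee_pos"],o["tcp_rot"],o["wrist_force"],o["opening"])
im=camera("side")[:,:,::-1];cv2.imwrite("pics/s13.png",cv2.resize(im[90:280,170:310],None,fx=4.2,fy=3.1,interpolation=cv2.INTER_NEAREST))
E
```

```text
26.425 [0.52076654 0.02207485 0.14655845] [1.79791960e+02 5.63367048e-02 5.46200191e+00] [  4.90385855 -15.60399681  -6.41981337] 0.021086847272151345
```

View pics/s13.png

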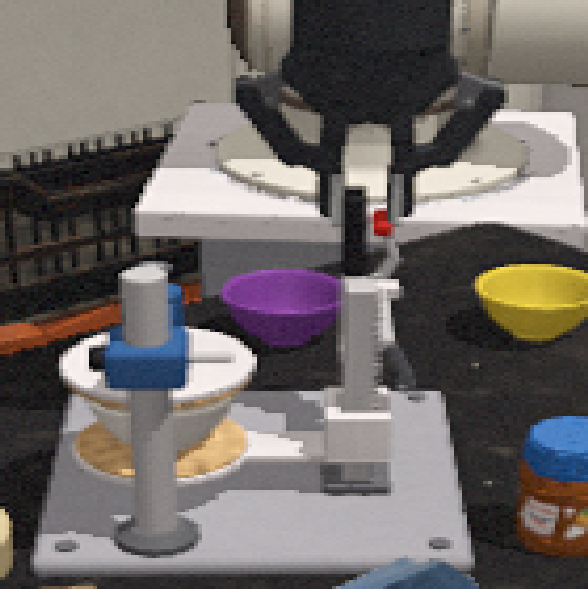

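The trigger is squeezed and the pawl is off. The lift slid down inside the grip to about h = 13–14 mm: handle top is at row 150, against 141 clamped and 156 fully down. I'm bringing it down the rest of the way slowly.

Call:
apply_moves:
  rows:
    - [0,0.5,-1.5,0,0,0,0.85]
    - [0,0.5,-1.5,0,0,0,0.85]
    - [0,0.5,-1.5,0,0,0,0.85]
    - [0,0,-1.5,0,0,0,0.85]
    - [0,0,-1.5,0,0,0,0.85]
    - [0,0,-1.5,0,0,0,0.85]
    - [0,0,0,0,0,0,0.85]

```text
time: 27.35
ee_pos: [0.5208, 0.0221, 0.1374]
tcp_rot: [179.6, 0.1, 5.4]
wrist_force: [4.5, -24.3, -7.6]
opening: 0.0211
```

```bash
python3 - <<'E'
from h import *
o=get_obs();print(o["time"],o["ee_pos"],o["tcp_rot"],o["wrist_force"],o["opening"])
im=camera("side")[:,:,::-1];cv2.imwrite("pics/s14.png",cv2.resize(im[90:280,170:310],None,fx=4.2,fy=3.1,interpolation=cv2.INTER_NEAREST))
E
```

```text
27.35 [0.52075248 0.02207926 0.13740517] [1.79626324e+02 7.61845833e-02 5.39580035e+00] [  4.54990415 -24.293114    -7.56091477] 0.021102527496509687
```

View pics/s14.png

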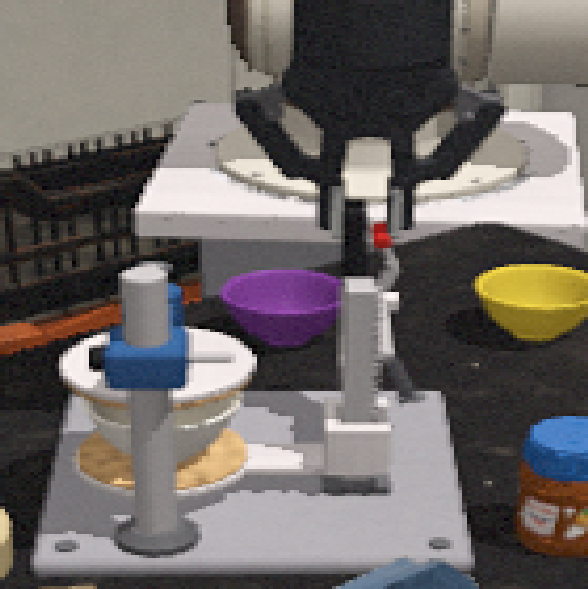

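The lift follows down; handle top is now at row 154. I'll relieve the sideways force and go the last few mm.

Call:
apply_moves:
  rows:
    - [0,-1,-1.5,0,0,0,0.85]
    - [0,-1,-1.5,0,0,0,0.85]
    - [0,-1,-1.5,0,0,0,0.85]
    - [0,0,0,0,0,0,0.85]

```text
time: 27.9
ee_pos: [0.5207, 0.0218, 0.133]
tcp_rot: [179.9, 0.0, 5.5]
wrist_force: [4.6, -8.5, -7.9]
opening: 0.0207
```

Call:
apply_moves:
  rows:
    - [0,0,-1,0,0,0,0.85]
    - [0,0,0,0,0,0,0.85]

```text
time: 28.15
ee_pos: [0.5208, 0.0218, 0.1329]
tcp_rot: [179.9, -0.0, 5.5]
wrist_force: [1.1, -8.2, -0.0]
opening: 0.0204
```

Call:
apply_moves:
  rows:
    - [0,0,-1,0,0,0,0.85]
    - [0,0,0,0,0,0,0.85]

```text
time: 28.4
ee_pos: [0.5209, 0.0218, 0.1329]
tcp_rot: [179.9, -0.1, 5.5]
wrist_force: [-1.0, -8.6, 5.9]
opening: 0.0207
```

```bash
python3 - <<'E'
from h import *
im=camera("side")[:,:,::-1];a=cv2.imread("pics/side0.png")
f=lambda x:cv2.resize(x[150:280,170:290],None,fx=3.2,fy=4,interpolation=cv2.INTER_NEAREST)
cv2.imwrite("pics/s15.png",np.hstack([f(a),f(im)]))
E
```

```text
(no output)
```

View pics/s15.png

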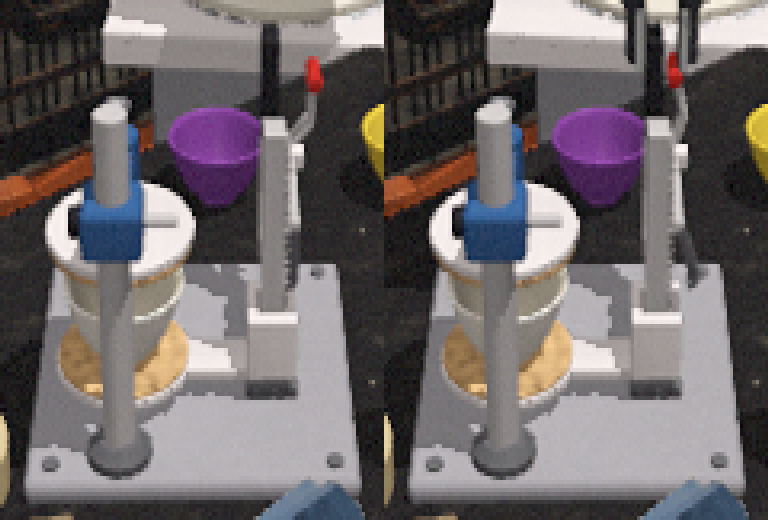

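The lift matches the start picture: block bottom and handle top are at the same rows, and the pawl is swung clear. I'm releasing and rising.

Call:
apply_moves:
  rows:
    - [0,0,0.7,0,0,0,0.7]
    - [0,2,0,0,0,0,0.55]
    - [0,2,0,0,0,0,0.35]
    - [0,0,0,0,0,0,0.1]
    - [0,0,0,0,0,0,0]
    - [0,0,0,0,0,0,0]
    - [0,0,15,0,0,0,0]
    - [0,0,20,0,0,0,0]
    - [0,0,25,0,0,0,0]
    - [0,0,25,0,0,0,0]
    - [0,0,15,0,0,0,0]
    - [0,0,0,0,0,0,0]

```text
time: 29.95
ee_pos: [0.5212, 0.0267, 0.2338]
tcp_rot: [180.0, -0.1, 5.5]
wrist_force: [-0.2, -0.1, 0.5]
opening: 0.0854
```

```bash
python3 - <<'E'
from h import *
o=get_obs();print(o["time"],o["ee_pos"],o["wrist_force"],o["opening"])
im=camera("side")[:,:,::-1];a=cv2.imread("pics/side0.png")
f=lambda x:cv2.resize(x[150:280,170:290],None,fx=3.2,fy=4,interpolation=cv2.INTER_NEAREST)
cv2.imwrite("pics/s16.png",np.hstack([f(a),f(im)]))
t=camera("top")[:,:,::-1];cv2.imwrite("pics/t16.png",t)
d=cv2.absdiff(im,a).max(2);print("side diff rows>150",(d[190:,:]>40).sum())
b=cv2.imread("pics/top0.png")
for n,(u0,u1,v0,v1) in dict(jar=(190,220,150,182),sherd=(225,252,118,145),dark=(280,302,120,142),tape=(300,345,125,172)).items():
    print(n,(cv2.absdiff(t,b)[v0:v1,u0:u1].max(2)>40).sum())
E
```

```text
29.95 [0.52115988 0.02673108 0.2338184 ] [-0.15620588 -0.14734701  0.4752805 ] 0.08535212429719603
side diff rows>150 1
jar 955
sherd 729
dark 458
tape 920
```

View pics/s16.png

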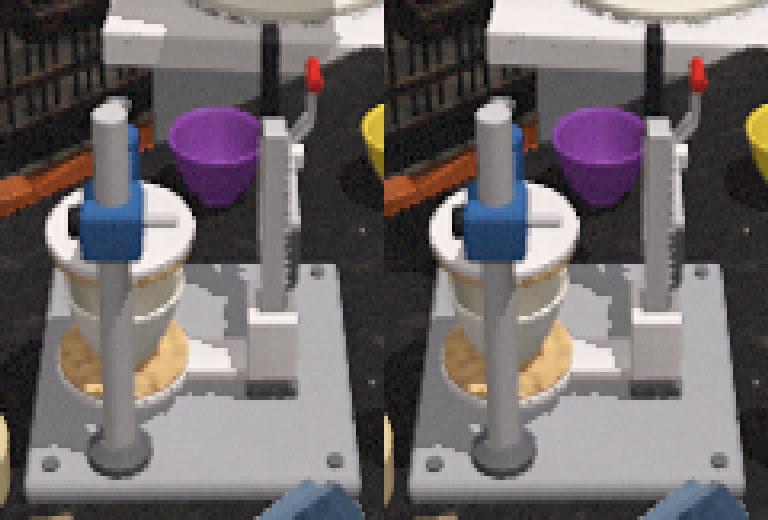

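The side picture is the same as at the start, with 1 differing pixel below row 190. The lift is down, the trigger is back at rest, the bowl is standing and the bystanders in view are unmoved. The top view is covered by the arm.

```bash
python3 -c "
from workcell import *
print(job_done())"
```

```text
the job is handed in; nothing more can be done
None
```

I pressed the mended bowl, the pawl held it hands-off for more than two seconds, and the lift is back down with the bowl on its platform. I handed the job in at about 30 s; no verdict was reported.

**Clamping:** I gripped the black handle front to back and raised it click by click without touching the red bar. I found where the pad touches and where the pawl catches by feel.
- **At rest:** the clamp force is about 13.5–14 N by my estimate. The next lower tooth would have given about 8 N.
- **Peak:** about 18 N just before the final click, under the 20 N limit.
- **Hold:** I let go completely and the pawl held it; about 2.3 s later the gripper was still touching nothing.

**Lowering:** I squeezed the red bar against the handle and brought the lift to its stop, then let go and rose clear.

**Checks that failed or disagreed:**
- The fingertips were about 40 mm higher than the reported TCP and `tip_reach` imply. Both the side and wrist cameras showed this, so I went by the pictures.
- On the first squeeze the bar finger touched early, with about 15 N sideways and the bar only slightly moved. I reopened, shifted left and squeezed again.
- When the pawl freed, the lift slid about 20 mm through the grip against its damper before it was held. The gripper then read 21 mm, where 26 mm was expected for a full squeeze.

**Final check:** The last side picture differs from the start picture by one pixel below row 190: lift down, bowl on its platform, jar and tape roll in place. The trigger looked at rest in the same picture. The arm blocked the top view, so I could not check the sherds from above.

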